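Check-weigh two desiccant cartridges and sort spent from fresh

TASK

One of these two look-alike desiccant cartridges is spent (heavy with moisture) and the other is fresh: set one of them upright on the pan of the check balance with its long side along the outer stop, slide it snug against both stops and let go clear of it so the beam can settle and tell you which it is. Then stand the spent (heavy) cartridge upright in the deep white tub and the fresh (light) one upright in the shallow steel tray. Handle the pan gently, do not tip a cartridge over and leave the other things on the bench where they are.

Things in the scene. Friction and masses are not known exactly. Their poses are not given: they have to be found in the camera images.
- cartridge_a: sealed rectangular desiccant cartridge, 56 mm (its x) x 36 mm (its y) x 50 mm tall (its z), bare aluminium body with a grey perforated cap; looks exactly like the other one. Stands upright on the worktop at the start. Origin: centre of its underside. A fresh one weighs about 90 g, a spent one about 190 g
- cartridge_b: sealed rectangular desiccant cartridge, 56 mm (its x) x 36 mm (its y) x 50 mm tall (its z), bare aluminium body with a grey perforated cap; looks exactly like the other one. Stands upright on the worktop at the start. Origin: centre of its underside. A fresh one weighs about 90 g, a spent one about 190 g
- seat (a point): point on the top face of the balance pan where the centre of a cartridge's underside lies when it stands snug against both stops; 75 mm above the worktop with the pan up. z is up from the pan; y points outward along the beam, away from the pivot (130 mm off); x across the beam, away from the robot. Moves and tilts with the pan, a flat plate from x -46 to +32 and y -42 to +22 mm of this point
- stop_corner (a point): inner corner of the two stops, on the pan's top face (seat + 28 mm in x, + 18 mm in y; same axes). Outer stop: a fence 9 mm high, 4 mm thick, along x on the pan's outer edge, takes a cartridge's 56 mm long side. Rear stop: the same along y on the edge away from the robot, takes the 36 mm short side. The pan's sides toward the robot and the pivot are open
- beam (a joint): tilt of the balance beam, rad: 0 = beam level, pan up at its rest (pan empty, or a load below about 140 g); 0.14 = pan fully down on its lower rest (a load above about 140 g), its outer edge some 20 mm lower. Swings freely between, settles within about 1 s. A fresh cartridge leaves it at 0, a spent one takes it to 0.14
- balance: check balance, fixed: grey base plate 110 x 270 mm; pivot column at its origin, cheeks 107 mm high, white index plate and pointer to 133 mm, pivot 16 mm above the pan face; pan centred about 125 mm along its +y, dark steel counterweight 95 mm along its -y. Origin: on the worktop under the pivot; x away from the robot, z up
- white_tub: deep open white tub, fixed, 129 x 164 x 65 mm, inside 112 mm (its x) x 146 mm (its y); walls 2 mm. Origin: centre of its underside. For the spent cartridge
- tub_floor (a point): centre of the tub's inner floor, 2 mm above the worktop; axes as the tub's
- steel_tray: shallow open steel tray, fixed, 130 mm (its x) x 160 mm (its y) x 22 mm high, walls and floor 3 mm. Origin: centre of its underside. For the fresh cartridge
- tray_floor (a point): centre of the tray's inner floor, 3 mm above the worktop; axes as the tray's
- tape_roll: bystander: roll of tape lying flat, 94 mm across, 24 mm high; leave it. Origin: centre of its underside
- vial: bystander: small glass vial with a white cap, 27 mm across, 60 mm tall; leave it. Origin: centre of its underside
- marker: bystander: marker pen lying flat, 138 x 17 x 19 mm; leave it. Origin: centre of its underside
Mind the look-alikes: they are no part of the job. What is shaped like the cartridge_a but orange or pink is not meant. What is shaped like the cartridge_b but purple is not meant.

How it is judged:
By the outcome, as a careful person would: the job done as asked, in the order asked, and still so for the second after the job is handed in, with the robot touching nothing.
It also fails if it takes over 72 s, if anything falls off the work surface, if the arm or the gripper's body presses on something with over 40 N, if the wrist force passes 120 N, or if a joint passes its speed limit or range.

ROBOT

A 6-joint arm with a two-finger parallel gripper is mounted at the origin on a cart in front of the work surface, level with it; the furniture and walls round the work are solid. World frame = base frame: x ahead of the robot, y to its left, z up, the work surface at z = 0. Lengths are in m, angles in rad, forces in N, time in s.
With the tool pointing down it reaches from about 0.4 to 0.825 m from the base axis. Payload 7 kg.
Tool frame: the origin (TCP) lies midway between the tips of the shut fingers; the grasp point (between the pads) lies 19 mm behind it; z points along the fingers, y is the line along which they close (so a half turn about z gives the same grasp; the last joint's range is limited). The gripper opens to 85 mm and grips with 20 to 120 N. Pads are 22 mm wide; open, the fingers measure 114 mm over their backs; the gripper's body (76 mm by 85 mm) begins 54 mm behind the grasp point. The pads swing forward as they close: fully open they stand 13 mm farther back than shut.
Start: joints at [-0.849, 0.359, 0.012, 0, -1.224, -0.288], TCP at [0.284, -0.612, 0.231] pointing down, gripper open.
Joint ranges: [-3.07, 3.07], [-1.43, 2.12], [-1.02, 1.25], [-3.03, 1.67], [-3.05, -0], [-3.03, 3.03]. Speed limits (rad/s): [2.39, 2.39, 3.01, 3.14, 3.14, 3.14].

INTERFACE

Orientations are given as a unit quaternion [x, y, z, w].
In Python, from plant import telemetry, eyes, job, models gives the robot as it stands.
- The arm moves only by the tool arm_command, never from a script. Its argument "deltas" is a list of rows, each an object with "dp": the shift along the tool's x, y, z in mm, a list of three; "turn": the turn, a rotation vector about the tool's x, y, z in rad, a list of three. A call has 1 to 10 rows; each row shifts and turns the commanded pose from where the row before left it, along the tool's axes as they then stand; what a row does not reach is not made up. A row lasts 1/8 s, in which the tool goes at most 62.5 mm and 10.7 degrees, less where a joint would pass 70% of its speed; a pose out of reach is approached as far as the arm can. A call with a gripper value outside its range is refused whole. "fingers" is the opening, from -1 (shut) to 1 (fully open), set as the call begins (left out, the last holds). The fingers move at their own pace and stop on an object; the grip force is fixed at half the most. Time passes only in rows, so rows that do not move let the fingers close. It gives the time, the measured TCP pose, the force, the opening and the grip force at its end, in the units of the state.
- telemetry.sense(): the state, without advancing time (a new reading comes with each control period).
- eyes.camera(name): name is "scene" or "top"; returns (picture, depth): 480x640x3 uint8, red, green, blue; 480x640 float32, m along the optical axis (not along the pixel's ray), 0 where there is no reading.
- eyes.calibration(name): a dict with "fx", "fy", "cx", "cy" (pixels), "distortion" ([k1, k2, p1, p2, k3] as OpenCV has them; the pictures are not rectified), "rvec" (rotation vector, rad) and "tvec" (3), from world to camera coordinates, as OpenCV has them. Camera axes: x right, y down, z forward; pixel columns grow to the right and rows downward; lengths in m; the calibration is good to about 2 mm. A picture is of the moment at which its call begins. calibration takes no time and is no camera call.
- job.finish_job(): hands the job in; it is judged then, once.
Trained networks look in the newest picture that a camera, given by its name, has taken for a name from the list of things; names that differ only in an ending like _2 or _b are one class to them, and where a whole thing is asked for, a point or a joint stands for the part that bears it (a point fixed in the world has none). Each returns a list of dicts, best first, with "p" (0 to 1); they miss things now and then, are a little off and sometimes report something else, mostly with a low value. They report only what shows in the picture. A call takes as long as a camera call. They do not tell look-alikes from the thing itself.
- models.masks_of(camera, name): "region" (480x640 bool, what is visible of it) and "position" ([column, row] in pixels, amid what is visible of it).
- models.place_of(camera, name): "position" ([column, row] in pixels: a listed point, or the origin of a listed thing).
The state is a dict: "clock": time; "joints": joint angles; "joint_velocities": joint speeds; "joint_efforts": joint torques, N m; "tcp_pos": TCP position; "eef_rot": TCP orientation; "wrist_force": force on the tool from outside, world axes, zero at the start; "ft_torque": the same for the moment, N m; "grip_width": finger opening in m; "grip_force": force on a finger pad.
Only numpy, scipy, OpenCV 4.12 (cv2) and the standard library are available. Lean on these libraries where they do the work, as an engineer would, in place of code of your own. Each camera call takes 0.05 s, during which the arm holds its last target. There are 200 camera calls.

## Working session

There is one attempt and no reset: what is moved stays moved. The work goes in short steps, Python scripts to look and compute and a tool call to move; the robot and the scene stay as the last step left them, time stands still between calls to the robot, and variables do not carry over. Pictures are saved under pics/ and viewed, at most 10 in all, crops included, and the job is handed in when it is done.

Besides the shell and the picture viewer there is one more tool, called as a command line: name --argument value ..., lists and objects as JSON in quotes. arm_command: Moves the arm, as the interface text tells. Its arguments: {"type":"object","properties":{"deltas":{"type":"array","items":{"type":"object","properties":{"dp":{"type":"array","items":{"type":"number"}},"turn":{"type":"array","items":{"type":"number"}}}}},"fingers":{"type":"number"}},"required":["deltas"]}

```bash
mkdir -p pics
cat > h.py <<'E'
import numpy as np, cv2
from plant import telemetry, eyes, job, models
def cal(n):
    c=eyes.calibration(n); K=np.array([[c['fx'],0,c['cx']],[0,c['fy'],c['cy']],[0,0,1]]); R=cv2.Rodrigues(np.array(c['rvec'],float))[0]
    return K,np.array(c['distortion'],float),R,np.array(c['tvec'],float).ravel()
def ray(n,uv):
    K,d,R,t=cal(n); p=cv2.undistortPoints(np.array(uv,float).reshape(-1,1,2),K,d).reshape(-1,2)
    return -R.T@t, np.c_[p,np.ones(len(p))]@R
def at_z(n,uv,z):
    o,r=ray(n,uv); s=(z-o[2])/r[:,2]; return o+r*s[:,None]
def cloud(n,mask,dep):
    v,u=np.nonzero(mask&(dep>0)); o,r=ray(n,np.c_[u,v]); return o+r*dep[v,u][:,None]
E
cat > s.py <<'E'
from h import *
for n in ('scene','top'):
    im,d=eyes.camera(n); cv2.imwrite(f'pics/{n}0.png',im[:,:,::-1]); np.save(f'{n}d.npy',d)
    K,D,R,t=cal(n); print(n,'cam at',(-R.T@t).round(3))
for n in ('top',):
  for k in ['cartridge_a','balance','white_tub','steel_tray','seat','stop_corner','tub_floor','tray_floor']:
    for r in models.place_of(n,k): print(n,k,np.round(r['position']),round(r['p'],2),at_z(n,[r['position']],{'seat':.075,'stop_corner':.075}.get(k,0.))[0].round(3))
print(telemetry.sense())
E
python3 s.py
```

```text
scene cam at [-0.409 -0.599  0.626]
top cam at [0.366 0.131 0.939]
top cartridge_a [234. 337.] 0.95 [0.433 0.295 0.   ]
top cartridge_a [187. 370.] 0.95 [0.379 0.389 0.   ]
top cartridge_a [343. 325.] 0.9 [0.437 0.074 0.   ]
top cartridge_a [378. 364.] 0.75 [0.354 0.013 0.   ]
top cartridge_a [294. 366.] 0.6 [0.366 0.179 0.   ]
top balance [308. 253.] 0.89 [0.595 0.131 0.   ]
top white_tub [451. 308.] 0.89 [ 0.452 -0.15   0.   ]
top steel_tray [467. 221.] 0.88 [ 0.634 -0.216  0.   ]
top steel_tray [236. 225.] 0.69 [0.67  0.281 0.   ]
top stop_corner [237. 226.] 0.92 [0.643 0.267 0.075]
top stop_corner [348. 177.] 0.31 [0.728 0.036 0.075]
top tub_floor [453. 312.] 0.81 [ 0.442 -0.154  0.   ]
top tray_floor [469. 224.] 0.58 [ 0.627 -0.219  0.   ]
{'clock': 0.5, 'joints': array([-8.48879666e-01,  3.58630280e-01,  1.18256877e-02, -2.20903241e-05,
       -1.22413193e+00, -2.88087719e-01]), 'joint_velocities': array([ 0.00065266, -0.00203694, -0.00100041,  0.00041938, -0.00078827,
       -0.00035966]), 'joint_efforts': array([ 2.75747108e-03, -5.82394874e+01,  2.93431842e+01,  6.93641827e+00,
       -1.08566197e-03,  6.42063171e-06]), 'tcp_pos': array([ 0.28367291, -0.61241723,  0.23124627]), 'eef_rot': array([-2.15213763e-01,  9.76566962e-01,  6.63744492e-05, -2.48233585e-05]), 'wrist_force': array([-0.56632803,  0.05486007,  0.05555881]), 'ft_torque': array([ 0.03561016, -0.04451135,  0.02464402]), 'grip_force': 0.0, 'grip_width': 0.0855367009710809}
```

View pics/top0.png

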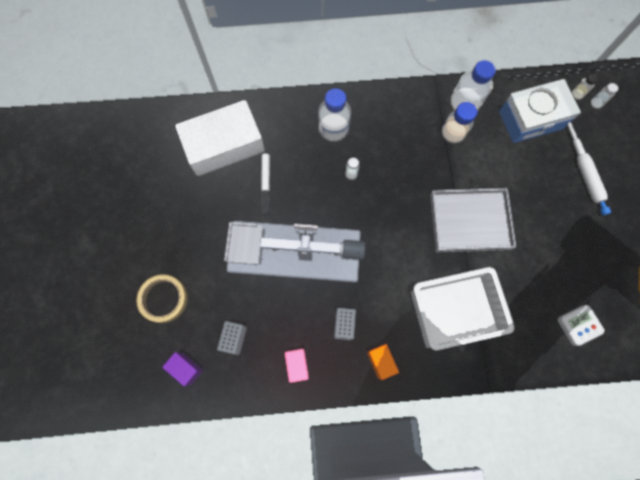

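View pics/scene0.png

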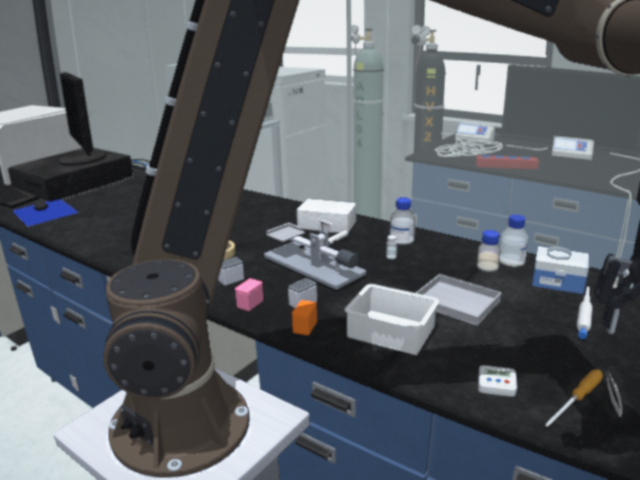

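Top view: the grey perforated cartridges are at (232,338) and (345,324). The look-alikes are purple (181,369), pink (296,366) and orange (383,362), so not those. The pan is at (245,243), with its stops on the left and upper edges. The tub is at (462,308) and the tray at (473,220). Next I'll measure and check a crop.

```bash
cat > m.py <<'E'
from h import *
im=cv2.imread('pics/top0.png'); d=np.load('topd.npy'); eyes.camera('top')
def rect(P): 
    c,s,a=cv2.minAreaRect(P[:,:2].astype(np.float32)); return np.round(c,4),np.round(s,4),round(a,1)
allP=cloud('top',np.ones_like(d,bool),d); 
for k in ['cartridge_a','steel_tray','white_tub','seat','balance']:
    for r in models.masks_of('top',k):
        if r['p']<.4: continue
        P=cloud('top',r['region'],d); z=P[:,2]; zt=np.percentile(z,90)
        T=P[z>zt-.008]; print(k,np.round(r['position']),round(r['p'],2),'ztop',zt.round(3),'top',*rect(T),'all',*rect(P), 'n',len(P))
for r in models.place_of('top','seat'): print('seat',r['position'],r['p'],at_z('top',[r['position']],.075))
# pan
m=np.zeros_like(d,bool); m[210:275,215:268]=1
P=cloud('top',m,d); 
Q=P[(P[:,2]>.068)]; print('pan',rect(Q),np.percentile(Q[:,2],[5,50,95]).round(4)); Q=P[P[:,2]>.08]; print('stops',Q[:,:2].min(0),Q[:,:2].max(0),rect(Q),len(Q))
a=cv2.resize(im[205:385,160:400],None,fx=3.2,fy=3.2,interpolation=cv2.INTER_CUBIC); cv2.imwrite('pics/c1.png',a)
E
python3 m.py
```

```text
cartridge_a [232. 339.] 0.87 ztop 0.052 top [0.4308 0.2944] [0.0363 0.0541] 72.7 all [0.4308 0.2944] [0.0363 0.0541] 72.7 n 617
cartridge_a [344. 324.] 0.85 ztop 0.052 top [0.4367 0.0714] [0.0359 0.0558] 79.2 all [0.436  0.0716] [0.0359 0.0574] 78.8 n 568
cartridge_a [154. 298.] 0.72 ztop 0.025 top [0.5226 0.4342] [0.0936 0.0923] 44.7 all [0.5242 0.4385] [0.1008 0.0996] 27.6 n 1052
cartridge_a [463. 312.] 0.69 ztop 0.065 top [ 0.4444 -0.1545] [0.1285 0.1643] 7.5 all [ 0.449  -0.1683] [0.1414 0.1926] 7.4 n 5992
cartridge_a [295. 364.] 0.63 ztop 0.052 top [0.3663 0.1724] [0.0542 0.0348] 1.4 all [0.3649 0.1729] [0.0566 0.035 ] 3.2 n 523
cartridge_a [383. 364.] 0.58 ztop 0.052 top [0.3583 0.0067] [0.0555 0.036 ] 17.0 all [0.3558 0.0059] [0.0611 0.036 ] 16.9 n 616
cartridge_a [185. 371.] 0.58 ztop 0.052 top [0.3819 0.3897] [0.055  0.0354] 47.7 all [0.3816 0.3897] [0.0551 0.0357] 46.4 n 710
steel_tray [470. 218.] 0.83 ztop 0.018 top [ 0.6324 -0.2217] [0.1605 0.1338] 86.6 all [ 0.6342 -0.2271] [0.1737 0.1385] 86.1 n 4866
white_tub [459. 306.] 0.7 ztop 0.065 top [ 0.4444 -0.1545] [0.1285 0.1643] 7.5 all [ 0.4493 -0.1682] [0.1418 0.1924] 7.4 n 5992
seat [257. 248.] 0.94 ztop 0.084 top [0.594 0.155] [0.2696 0.0792] 82.3 all [0.5894 0.1679] [0.2942 0.1028] 73.4 n 2601
balance [294. 250.] 0.98 ztop 0.081 top [0.5877 0.1551] [0.2698 0.0796] 79.4 all [0.599  0.1529] [0.2839 0.1184] 80.0 n 6995
balance [150. 295.] 0.65 ztop 0.026 top [0.5226 0.4342] [0.0936 0.0923] 44.7 all [0.5209 0.4367] [0.0934 0.0995] 27.9 n 1027
balance [262. 246.] 0.44 ztop 0.084 top [0.5881 0.155 ] [0.2697 0.0788] 79.4 all [0.5965 0.1487] [0.2788 0.0977] 79.8 n 2528
seat [240.3, 240.9] 0.63 [[0.61213082 0.26154381 0.075     ]]
pan (array([0.6054, 0.2488]), array([0.0787, 0.0797]), 79.8) [0.0715 0.075  0.0838]
stops [0.57266369 0.2281502 ] [0.65007525 0.29352429] (array([0.6217, 0.2761]), array([0.0458, 0.092 ]), 46.0) 161
```

View pics/c1.png

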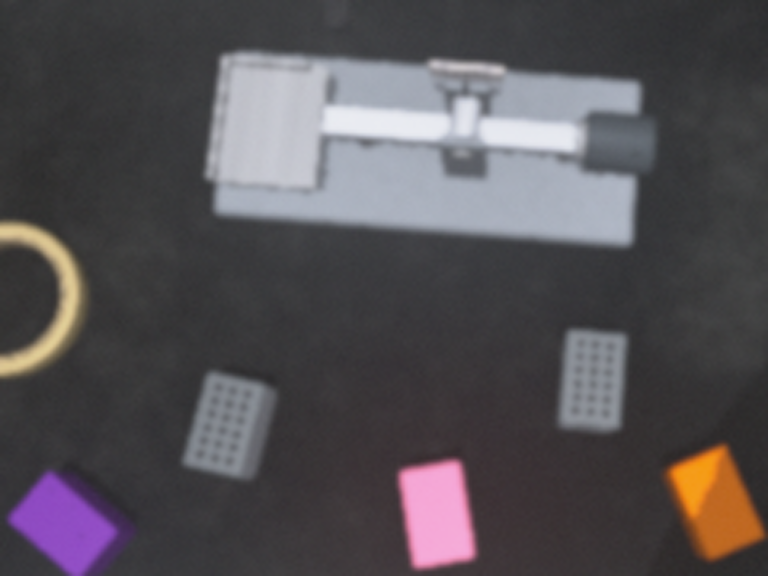

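The crop confirms it: the two grey perforated caps (crop (228,425) and (593,380)) are the cartridges. The purple, pink and orange blocks are not. Next I'll fit the stops and plan the first approach.

```bash
cat >> h.py <<'E'
from scipy.spatial.transform import Rotation as Ro
def down(yaw): # tool x at yaw (deg), z down
    return Ro.from_euler('z',yaw,degrees=True)*Ro.from_quat([1,0,0,0])
def plan(wps, start=None):
    """wps: (x,y,z,yaw deg,rows); prints rows in the tool axes"""
    s=telemetry.sense(); p=np.array(s['tcp_pos']); q=Ro.from_quat(s['eef_rot']); sgn=None
    for x,y,z,yaw,n in wps:
        P=np.array([x,y,z]); tot=(q.inv()*down(yaw)).as_rotvec()
        for i in range(n):
            dp=np.round(q.inv().apply((P-p)/(n-i))*1000,1); t=np.round((q.inv()*down(yaw)).as_rotvec()/(n-i),3)
            print('{"dp":%s,"turn":%s},'%(dp.tolist(),t.tolist()), end=''); p=p+q.apply(dp/1000); q=q*Ro.from_rotvec(t)
        print()
E
cat > b.py <<'E'
from h import *
from scipy.optimize import minimize
d=np.load('topd.npy'); m=np.zeros_like(d,bool); m[212:275,218:264]=1
P=cloud('top',m,d); P=P[P[:,2]>.068]; S=P[P[:,2]>.0795]
def f(v):  # stops centre-lines: outer y'=+20, rear x'=+30 rel. seat
    th=v[2]; x=np.array([np.cos(th),np.sin(th)]); y=np.array([-x[1],x[0]]); q=(S[:,:2]-v[:2]); a=q@x; b=q@y
    return np.sum(np.minimum(np.minimum(abs(b-.020),abs(a-.030)),.006))
best=min((minimize(f,[.612,.262,np.radians(t)],method='Nelder-Mead',options=dict(xatol=1e-5,fatol=1e-7)) for t in (-14,-10,-6,-3)),key=lambda r:r.fun)
v=best.x; print('seat',v[:2].round(4),'yaw',np.degrees(v[2]).round(2),best.fun/len(S))
x=np.array([np.cos(v[2]),np.sin(v[2])]); y=np.array([-x[1],x[0]]); q=P[:,:2]-v[:2]
print('x range',np.percentile(q@x,[1,99]).round(4),'y',np.percentile(q@y,[1,99]).round(4))
o=np.r_[v[:2]-y*.130]; print('pivot',o)
plan([(.46,-.28,.23,45,8) ] if 0 else [(.50,-.20,.235,-75+0,10)])
E
python3 b.py
```

```text
seat [0.6144 0.2639] yaw -10.51 0.0011819710410304613
x range [-0.0451  0.032 ] y [-0.0443  0.022 ]
pivot [0.59065366 0.13606091]
{"dp":[-37.0, 28.3, -0.4],"turn":[-0.0, -0.0, -0.14]},{"dp":[-40.6, 22.9, -0.4],"turn":[-0.0, -0.0, -0.14]},{"dp":[-43.3, 17.0, -0.4],"turn":[-0.0, -0.0, -0.14]},{"dp":[-45.3, 10.8, -0.4],"turn":[-0.0, -0.0, -0.14]},{"dp":[-46.4, 4.4, -0.3],"turn":[-0.0, -0.0, -0.14]},{"dp":[-46.5, -2.1, -0.4],"turn":[-0.0, -0.0, -0.14]},{"dp":[-45.8, -8.6, -0.3],"turn":[-0.0, -0.0, -0.14]},{"dp":[-44.1, -14.9, -0.4],"turn":[-0.0, -0.0, -0.14]},{"dp":[-41.6, -20.9, -0.3],"turn":[-0.0, -0.0, -0.139]},{"dp":[-38.3, -26.6, -0.4],"turn":[-0.0, -0.0, -0.14]},
```

arm_command --deltas '[{"dp":[-37,28,0],"turn":[0,0,-0.14]},{"dp":[-40.5,23,0],"turn":[0,0,-0.14]},{"dp":[-43,17,0],"turn":[0,0,-0.14]},{"dp":[-45,11,0],"turn":[0,0,-0.14]},{"dp":[-46,4.5,0],"turn":[0,0,-0.14]},{"dp":[-46.5,-2,0],"turn":[0,0,-0.14]},{"dp":[-46,-8.5,0],"turn":[0,0,-0.14]},{"dp":[-44,-15,0],"turn":[0,0,-0.14]},{"dp":[-41.5,-21,0],"turn":[0,0,-0.14]},{"dp":[-38,-26.5,0],"turn":[0,0,-0.14]}]' --fingers 1

```text
clock: 2.1
tcp_pos: [0.4997, -0.1996, 0.2316]
eef_rot: [0.795, -0.606, 0.0, -0.0]
wrist_force: [0.5, -0.6, 0.8]
grip_width: 0.0852
grip_force: 0.0
```

```bash
python3 -c "
from h import *
print(telemetry.sense()['joints'])
plan([(.431,.294,.15,-17.2,10)])"
```

```text
[-1.55386477e-02  1.32846716e-01 -2.89858296e-01  7.96276711e-05
 -1.14737577e+00  2.83222659e-01]
{"dp":[-49.4, -6.4, 8.2],"turn":[-0.0, -0.0, -0.1]},{"dp":[-48.5, -11.3, 8.1],"turn":[-0.0, -0.0, -0.1]},{"dp":[-47.2, -16.1, 8.2],"turn":[-0.0, -0.0, -0.1]},{"dp":[-45.3, -20.8, 8.1],"turn":[-0.0, -0.0, -0.1]},{"dp":[-43.0, -25.2, 8.2],"turn":[-0.0, -0.0, -0.1]},{"dp":[-40.3, -29.3, 8.1],"turn":[-0.0, -0.0, -0.101]},{"dp":[-37.1, -33.3, 8.2],"turn":[-0.0, -0.0, -0.1]},{"dp":[-33.6, -36.8, 8.1],"turn":[-0.0, -0.0, -0.101]},{"dp":[-29.8, -40.0, 8.2],"turn":[-0.0, -0.0, -0.1]},{"dp":[-25.6, -42.7, 8.1],"turn":[-0.0, -0.001, -0.101]},
```

arm_command --deltas '[{"dp":[-49.5,-6.5,8],"turn":[0,0,-0.1]},{"dp":[-48.5,-11.5,8],"turn":[0,0,-0.1]},{"dp":[-47,-16,8],"turn":[0,0,-0.1]},{"dp":[-45.5,-21,8],"turn":[0,0,-0.1]},{"dp":[-43,-25,8],"turn":[0,0,-0.1]},{"dp":[-40,-29.5,8],"turn":[0,0,-0.1]},{"dp":[-37,-33,8],"turn":[0,0,-0.1]},{"dp":[-33.5,-37,8],"turn":[0,0,-0.1]},{"dp":[-30,-40,8],"turn":[0,0,-0.1]},{"dp":[-25.5,-42.5,8],"turn":[0,0,-0.1]}]'

```text
clock: 3.35
tcp_pos: [0.4331, 0.2944, 0.1514]
eef_rot: [0.988, -0.151, 0.0, -0.0]
wrist_force: [1.0, 0.3, -0.4]
grip_width: 0.0854
grip_force: 0.0
```

```bash
python3 -c "
from h import *
print(telemetry.sense()['joints'])
plan([(.431,.294,.075,-17.2,3),(.431,.294,.020,-17.2,3)])"
```

```text
[ 9.72187363e-01  1.79276332e-01 -4.32024357e-01  1.95500694e-04
 -9.58696911e-01  2.94399017e-01]
{"dp":[-0.6, 0.4, 25.5],"turn":[-0.0, -0.0, -0.001]},{"dp":[-0.6, 0.3, 25.5],"turn":[-0.0, -0.0, -0.001]},{"dp":[-0.7, 0.4, 25.4],"turn":[-0.001, -0.0, -0.002]},
{"dp":[0.0, -0.0, 18.3],"turn":[0.0, -0.0, 0.0]},{"dp":[0.0, -0.0, 18.4],"turn":[0.0, -0.0, 0.0]},{"dp":[0.0, -0.1, 18.3],"turn":[0.0, -0.0, 0.0]},
```

arm_command --deltas '[{"dp":[-0.6,0.4,30],"turn":[0,0,0]},{"dp":[-0.6,0,30],"turn":[0,0,0]},{"dp":[-0.6,0,30],"turn":[0,0,0]},{"dp":[0,0,25],"turn":[0,0,0]},{"dp":[0,0,15],"turn":[0,0,0]},{"dp":[0,0,8],"turn":[0,0,0]},{"dp":[0,0,0]}]'

```text
invalid input at $.deltas[6]: expected keys dp, turn
```

arm_command --deltas '[{"dp":[0,0,0]},{"dp":[0,0,0]},{"dp":[0,0,0]},{"dp":[0,0,0]},{"dp":[0,0,0]},{"dp":[0,0,0]}]' --fingers -1

```text
invalid input at $.deltas[0]: expected keys dp, turn
```

arm_command --deltas '[{"dp":[-0.6,0.4,30],"turn":[0,0,0]},{"dp":[-0.6,0,30],"turn":[0,0,0]},{"dp":[-0.6,0,30],"turn":[0,0,0]},{"dp":[0,0,25],"turn":[0,0,0]},{"dp":[0,0,15],"turn":[0,0,0]},{"dp":[0,0,9],"turn":[0,0,0]},{"dp":[0,0,0],"turn":[0,0,0]}]'

```text
clock: 4.22
tcp_pos: [0.4316, 0.2928, 0.0122]
eef_rot: [0.988, -0.153, -0.0, 0.0]
wrist_force: [-0.1, -0.2, 0.6]
grip_width: 0.0856
grip_force: 0.0
```

arm_command --deltas '[{"dp":[0,0,0],"turn":[0,0,0]},{"dp":[0,0,0],"turn":[0,0,0]},{"dp":[0,0,0],"turn":[0,0,0]},{"dp":[0,0,0],"turn":[0,0,0]},{"dp":[0,0,0],"turn":[0,0,0]},{"dp":[0,0,0],"turn":[0,0,0]}]' --fingers -1

```text
clock: 4.97
tcp_pos: [0.432, 0.2932, 0.013]
eef_rot: [0.988, -0.153, 0.0, -0.001]
wrist_force: [-0.8, 0.0, 6.2]
grip_width: 0.0358
grip_force: 60.4
```

```bash
python3 -c "
from h import *
s=telemetry.sense(); print(s['tcp_pos'],s['grip_width'],s['grip_force'],s['wrist_force'])
v=np.array([.6144,.2639]); t=np.radians(-10.5); x=np.array([np.cos(t),np.sin(t)]); y=np.array([-x[1],x[0]])
p=v-8*.001*x-6*.001*y; print(p)
plan([(.4316,.2928,.072,-17.2,2),(.47,.285,.132,-14,2),(p[0],p[1],.132,-10.5,6)])"
```

```text
[0.43196171 0.29323702 0.0130279 ] 0.03583009075015444 60.36705136299133 [-0.78585672  0.04405384  6.19133846]
[0.60544055 0.25945835]
{"dp":[-0.1, 0.2, -29.5],"turn":[-0.001, -0.0, -0.004]},{"dp":[-0.1, 0.3, -29.5],"turn":[-0.0, -0.001, -0.003]},
{"dp":[19.5, -2.0, -30.0],"turn":[-0.0, 0.0, -0.028]},{"dp":[19.5, -1.4, -30.0],"turn":[-0.0, 0.0, -0.028]},
{"dp":[22.9, -1.3, -0.0],"turn":[-0.0, 0.0, -0.01]},{"dp":[23.0, -1.1, -0.0],"turn":[-0.0, 0.0, -0.01]},{"dp":[23.0, -0.9, -0.0],"turn":[-0.0, 0.0, -0.01]},{"dp":[22.9, -0.6, -0.0],"turn":[-0.0, 0.0, -0.01]},{"dp":[23.0, -0.4, -0.0],"turn":[-0.0, 0.0, -0.011]},{"dp":[23.0, -0.2, -0.0],"turn":[-0.0, 0.0, -0.01]},
```

arm_command --deltas '[{"dp":[0,0,-30],"turn":[0,0,0]},{"dp":[0,0,-30],"turn":[0,0,0]},{"dp":[19.5,-2,-30],"turn":[0,0,-0.03]},{"dp":[19.5,-1.5,-30],"turn":[0,0,-0.03]},{"dp":[23,-1,0],"turn":[0,0,-0.01]},{"dp":[23,-1,0],"turn":[0,0,-0.01]},{"dp":[23,-1,0],"turn":[0,0,-0.01]},{"dp":[23,-0.5,0],"turn":[0,0,-0.01]},{"dp":[23,-0.5,0],"turn":[0,0,-0.01]},{"dp":[20,0,0],"turn":[0,0,-0.01]}]'

```text
clock: 6.22
tcp_pos: [0.603, 0.2585, 0.1318]
eef_rot: [0.996, -0.094, -0.0, 0.0]
wrist_force: [0.3, -0.4, -0.7]
grip_width: 0.0353
grip_force: 60.0
```

```bash
cat > c.py <<'E'
from h import *
s=telemetry.sense(); print(s['tcp_pos'],s['grip_width'],s['wrist_force'],'yaw',np.degrees(np.arctan2(*Ro.from_quat(s['eef_rot']).apply([1,0,0])[1::-1])))
im,d=eyes.camera('scene'); cv2.imwrite('pics/s1.png',cv2.resize(im[180:330,200:400,::-1],None,fx=4,fy=4,interpolation=cv2.INTER_CUBIC))
t=np.radians(-10.5); x=np.array([np.cos(t),np.sin(t)]); y=np.array([-x[1],x[0]])
q=s['tcp_pos'][:2]-[.6144,.2639]; print('rel seat mm x,y',q@x*1e3,q@y*1e3)
E
python3 c.py
```

```text
[0.60298381 0.25848075 0.13184212] 0.03532980345690527 [ 0.30069936 -0.40574611 -0.65162797] yaw -10.763771533547484
rel seat mm x,y -10.237441201153821 -7.408939472530533
```

View pics/s1.png

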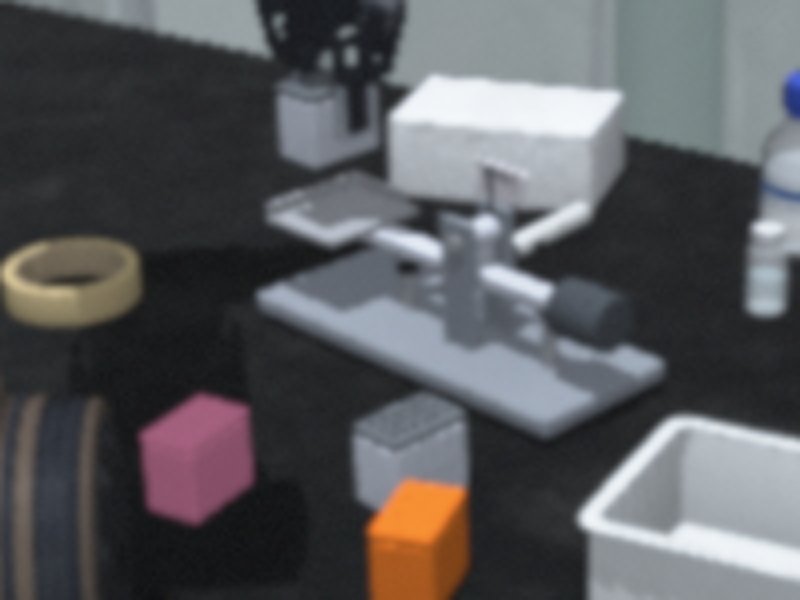

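The cartridge hangs upright at crop (325,125), above the pan at (340,210), inside both stops. I'll lower it and slide it up to the stops.

arm_command --deltas '[{"dp":[0,0,15],"turn":[0,0,0]},{"dp":[0,0,15],"turn":[0,0,0]},{"dp":[0,0,8],"turn":[0,0,0]},{"dp":[0,0,4.5],"turn":[0,0,0]},{"dp":[3,-2,0],"turn":[0,0,0]},{"dp":[3,-2,0],"turn":[0,0,0]},{"dp":[2,-1,0],"turn":[0,0,0]},{"dp":[0,0,0],"turn":[0,0,0]},{"dp":[0,0,0],"turn":[0,0,0]}]'

```text
clock: 7.4
tcp_pos: [0.6112, 0.2622, 0.0899]
eef_rot: [0.996, -0.094, -0.0, -0.0]
wrist_force: [-0.1, 0.5, -0.8]
grip_width: 0.0354
grip_force: 60.0
```

```bash
cat > e.py <<'E'
from h import *
s=telemetry.sense(); print('f',s['wrist_force'].round(2))
im,d=eyes.camera('top')
t=np.radians(-10.5); x=np.array([np.cos(t),np.sin(t)]); y=np.array([-x[1],x[0]])
q=s['tcp_pos'][:2]-[.6144,.2639]; print('rel seat mm x,y',q@x*1e3,q@y*1e3,s['tcp_pos'])
E
python3 e.py
```

```text
f [-0.09  0.52 -0.85]
rel seat mm x,y -2.804145061005987 -2.2146583795683172 [0.61123922 0.26223344 0.08987532]
```

arm_command --deltas '[{"dp":[1.5,0,0.7],"turn":[0,0,0]},{"dp":[1.5,0,0],"turn":[0,0,0]},{"dp":[0,0,0],"turn":[0,0,0]}]'

```text
clock: 7.82
tcp_pos: [0.6143, 0.2617, 0.0891]
eef_rot: [0.996, -0.094, 0.0, 0.0]
wrist_force: [-0.3, -0.3, -0.8]
grip_width: 0.0354
grip_force: 60.0
```

arm_command --deltas '[{"dp":[0.8,0,0],"turn":[0,0,0]},{"dp":[0,0,0],"turn":[0,0,0]}]'

```text
clock: 8.07
tcp_pos: [0.615, 0.2616, 0.0891]
eef_rot: [0.996, -0.094, -0.0, -0.0]
wrist_force: [0.7, -0.3, -0.3]
grip_width: 0.0355
grip_force: 60.0
```

arm_command --deltas '[{"dp":[0.8,0,0],"turn":[0,0,0]},{"dp":[0,0,0],"turn":[0,0,0]}]'

```text
clock: 8.32
tcp_pos: [0.6158, 0.2614, 0.0891]
eef_rot: [0.996, -0.094, 0.0, 0.0]
wrist_force: [0.2, -0.5, -0.8]
grip_width: 0.0357
grip_force: 60.0
```

arm_command --deltas '[{"dp":[0.7,0,0],"turn":[0,0,0]},{"dp":[0,0,0],"turn":[0,0,0]}]'

```text
clock: 8.57
tcp_pos: [0.6164, 0.2613, 0.0891]
eef_rot: [0.996, -0.094, -0.0, 0.0]
wrist_force: [-0.1, -0.4, -0.2]
grip_width: 0.0353
grip_force: 60.0
```

arm_command --deltas '[{"dp":[0,-1.0,0],"turn":[0,0,0]},{"dp":[0,0,0],"turn":[0,0,0]}]'

```text
clock: 8.82
tcp_pos: [0.6166, 0.2623, 0.0891]
eef_rot: [0.996, -0.094, -0.0, 0.0]
wrist_force: [-1.5, -0.5, -1.1]
grip_width: 0.0354
grip_force: 60.0
```

arm_command --deltas '[{"dp":[0,-0.8,0],"turn":[0,0,0]},{"dp":[0,0,0],"turn":[0,0,0]}]'

```text
clock: 9.07
tcp_pos: [0.6167, 0.2631, 0.0891]
eef_rot: [0.996, -0.094, -0.0, 0.0]
wrist_force: [-0.4, 0.1, -1.9]
grip_width: 0.0353
grip_force: 60.0
```

arm_command --deltas '[{"dp":[0.7,0,0],"turn":[0,0,0]},{"dp":[0,0,0],"turn":[0,0,0]}]'

```text
clock: 9.32
tcp_pos: [0.6169, 0.263, 0.089]
eef_rot: [0.996, -0.094, -0.0, 0.0]
wrist_force: [-4.4, 1.5, 1.1]
grip_width: 0.0359
grip_force: 60.1
```

Rear stop contact, at 4 N. Next is the outer stop.

arm_command --deltas '[{"dp":[0,-0.6,0],"turn":[0,0,0]},{"dp":[0,0,0],"turn":[0,0,0]}]'

```text
clock: 9.57
tcp_pos: [0.617, 0.2631, 0.0888]
eef_rot: [0.996, -0.094, -0.001, 0.0]
wrist_force: [-5.1, -0.7, 0.4]
grip_width: 0.0349
grip_force: 60.1
```

arm_command --deltas '[{"dp":[0,-0.6,0],"turn":[0,0,0]},{"dp":[0,0,0],"turn":[0,0,0]}]'

```text
clock: 9.82
tcp_pos: [0.617, 0.2634, 0.0887]
eef_rot: [0.996, -0.094, -0.001, 0.001]
wrist_force: [-5.5, -1.1, -0.4]
grip_width: 0.0355
grip_force: 60.1
```

arm_command --deltas '[{"dp":[-0.3,-0.6,0],"turn":[0,0,0]},{"dp":[0,0,0],"turn":[0,0,0]}]'

```text
clock: 10.07
tcp_pos: [0.617, 0.2635, 0.0887]
eef_rot: [0.996, -0.094, -0.001, 0.001]
wrist_force: [-4.0, -3.7, -0.5]
grip_width: 0.0354
grip_force: 60.1
```

Run:
```python
from h import *
s=telemetry.sense(); print(s['wrist_force'].round(2),s['tcp_pos'])
im,d=eyes.camera('top'); m=np.zeros_like(d,bool); m[200:285,205:275]=1
cv2.imwrite('pics/t1.png',cv2.resize(im[195:290,185:305,::-1],None,fx=5,fy=5,interpolation=cv2.INTER_CUBIC))
```

```text
[-4.   -3.71 -0.5 ] [0.61697863 0.26350882 0.0886906 ]
```

View pics/t1.png

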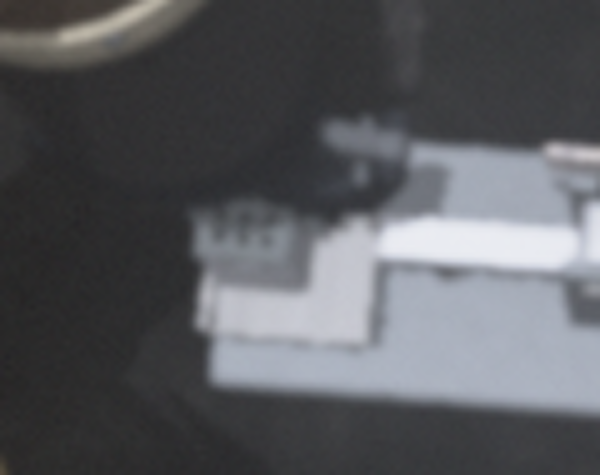

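Both stops are in contact at about 4 N each, and the cartridge sits in the outer rear corner of the pan at crop (250,245). I'll ease off slightly, open, and rise clear.

arm_command --deltas '[{"dp":[-0.4,0.4,0],"turn":[0,0,0]},{"dp":[0,0,0],"turn":[0,0,0]}]'

```text
clock: 10.38
tcp_pos: [0.6169, 0.2636, 0.0888]
eef_rot: [0.996, -0.094, -0.0, 0.001]
wrist_force: [-1.9, -4.4, -1.5]
grip_width: 0.0352
grip_force: 60.0
```

arm_command --deltas '[{"dp":[0,0,0],"turn":[0,0,0]},{"dp":[0,0,0],"turn":[0,0,0]},{"dp":[0,0,0],"turn":[0,0,0]},{"dp":[0,0,-4],"turn":[0,0,0]},{"dp":[0,0,-15],"turn":[0,0,0]},{"dp":[0,0,-30],"turn":[0,0,0]},{"dp":[0,0,-30],"turn":[0,0,0]},{"dp":[0,0,-20],"turn":[0,0,0]}]' --fingers 0.5

```text
clock: 11.38
tcp_pos: [0.6178, 0.2648, 0.1913]
eef_rot: [0.996, -0.094, 0.001, -0.001]
wrist_force: [0.7, 0.1, -1.1]
grip_width: 0.0643
grip_force: 0.0
```

arm_command --deltas '[{"dp":[0,20,-20],"turn":[0,0,0]},{"dp":[-20,40,-20],"turn":[0,0,0]},{"dp":[-25,40,0],"turn":[0,0,0]},{"dp":[-25,40,0],"turn":[0,0,0]},{"dp":[-25,40,0],"turn":[0,0,0]},{"dp":[-20,20,0],"turn":[0,0,0]},{"dp":[0,0,0],"turn":[0,0,0]}]'

```text
clock: 12.25
tcp_pos: [0.4653, 0.0877, 0.2295]
eef_rot: [0.996, -0.094, 0.001, -0.001]
wrist_force: [-0.1, 0.3, 0.4]
grip_width: 0.0643
grip_force: 0.0
```

Run:
```python
from h import *
s=telemetry.sense(); print(s['clock'],s['tcp_pos'],s['grip_width'])
im,d=eyes.camera('top'); np.save('d2.npy',d)
im2,_=eyes.camera('scene')
a=cv2.resize(im[200:290,190:290],(400,360),interpolation=cv2.INTER_CUBIC); b=cv2.resize(im2[190:280,240:340],(400,360),interpolation=cv2.INTER_CUBIC)
cv2.imwrite('pics/w1.png',np.hstack([a,b])[:,:,::-1])
m=np.zeros_like(d,bool); m[195:285,205:275]=1
P=cloud('top',m,d); t=np.radians(-10.5); x=np.array([np.cos(t),np.sin(t)]); y=np.array([-x[1],x[0]]); q=P[:,:2]-[.6144,.2639]; a=q@x;b=q@y
k=(P[:,2]>.095)&(P[:,2]<.15); print('cart top z',np.percentile(P[k,2],[5,50,95]).round(4), 'x',np.percentile(a[k],[2,98]).round(4),'y',np.percentile(b[k],[2,98]).round(4))
A=np.c_[a[k],b[k],np.ones(k.sum())]; print('slopes',np.linalg.lstsq(A,P[k,2],rcond=None)[0].round(3), cv2.minAreaRect(np.c_[a,b][k].astype(np.float32)))
k=(P[:,2]>.04)&(P[:,2]<.085)&(a>-.044)&(a<-.031)&(b>-.04)&(b<.02); A=np.c_[a[k],b[k],np.ones(k.sum())]; print('pan plane',np.linalg.lstsq(A,P[k,2],rcond=None)[0].round(3))
```

```text
12.25 [0.46528362 0.08766816 0.22952722] 0.06427347903456214
cart top z [0.1083 0.1246 0.1272] x [-0.0279  0.0278] y [-0.0177  0.0171]
slopes [0.045 0.152 0.123] ((0.0007526800036430359, 3.866851329803467e-06), (0.0580805204808712, 0.03666921705007553), 1.4941993951797485)
pan plane [0.059 2.561 0.036]
```

View pics/w1.png

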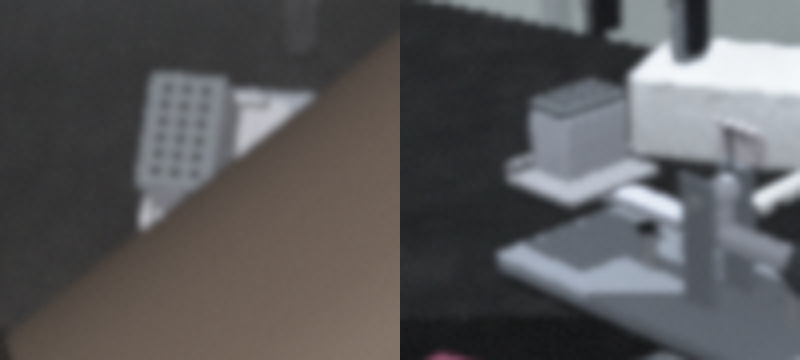

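The cartridge is snug (x ±28, y ±18 mm about the seat). Its top is at z≈0.125 and the pan is level (left panel (185,130), right panel (580,130)), 1.5 s after release. So this one is fresh, and the other one at (345,324) is spent. I'll grasp the spent one next.

arm_command --deltas '[{"dp":[-12.5,11,30],"turn":[0,0,0]},{"dp":[-13,10.5,40],"turn":[0,0,0]},{"dp":[0,0,40],"turn":[0,0,0]},{"dp":[0,0,40],"turn":[0,0,0]},{"dp":[0,0,30],"turn":[0,0,0]},{"dp":[0,0,20],"turn":[0,0,0]},{"dp":[0,0,12],"turn":[0,0,0]},{"dp":[0,0,5],"turn":[0,0,0]},{"dp":[0,0,0],"turn":[0,0,0]}]'

```text
clock: 13.48
tcp_pos: [0.438, 0.0732, 0.0112]
eef_rot: [0.996, -0.094, 0.0, 0.0]
wrist_force: [-0.1, 0.2, -0.1]
grip_width: 0.0642
grip_force: 0.0
```

arm_command --deltas '[{"dp":[0,0,0],"turn":[0,0,0]},{"dp":[0,0,0],"turn":[0,0,0]},{"dp":[0,0,0],"turn":[0,0,0]},{"dp":[0,0,0],"turn":[0,0,0]},{"dp":[0,0,0],"turn":[0,0,0]}]' --fingers -1

```text
clock: 14.1
tcp_pos: [0.4382, 0.0734, 0.0119]
eef_rot: [0.996, -0.094, 0.001, -0.0]
wrist_force: [-1.8, 0.1, 6.2]
grip_width: 0.0356
grip_force: 60.3
```

arm_command --deltas '[{"dp":[0,0,-20],"turn":[0,0,0]},{"dp":[0,0,-35],"turn":[0,0,0]},{"dp":[0,0,-40],"turn":[0,0,0]},{"dp":[0,0,-25],"turn":[0,0,0]}]'

```text
clock: 14.6
tcp_pos: [0.4379, 0.0733, 0.1331]
eef_rot: [0.996, -0.094, 0.001, -0.001]
wrist_force: [-0.3, 0.2, -2.1]
grip_width: 0.0352
grip_force: 60.2
```

Run:
```python
from h import *
s=telemetry.sense(); print(s['joints'][5])
plan([(.446,-.152,.135,7.5-15,6),(.446,-.152,.075,7.5-15,3),(.446,-.152,.018,7.5-15,4)])
```

```text
0.7706723467561738
{"dp":[8.3, 36.6, -0.4],"turn":[-0.0, -0.0, -0.009]},{"dp":[8.0, 36.7, -0.4],"turn":[-0.0, -0.0, -0.01]},{"dp":[7.6, 36.8, -0.4],"turn":[-0.0, -0.0, -0.009]},{"dp":[7.3, 36.9, -0.3],"turn":[-0.001, -0.001, -0.01]},{"dp":[7.0, 36.9, -0.3],"turn":[-0.0, -0.0, -0.009]},{"dp":[6.6, 37.0, -0.4],"turn":[-0.001, -0.001, -0.01]},
{"dp":[0.0, -0.0, 20.0],"turn":[0.0, 0.0, 0.0]},{"dp":[0.0, -0.0, 20.0],"turn":[0.0, 0.0, 0.0]},{"dp":[0.0, -0.1, 20.0],"turn":[0.0, 0.0, 0.0]},
{"dp":[0.0, 0.0, 14.3],"turn":[0.0, 0.0, 0.0]},{"dp":[0.0, 0.0, 14.2],"turn":[0.0, 0.0, 0.0]},{"dp":[0.0, 0.0, 14.3],"turn":[0.0, 0.0, 0.0]},{"dp":[0.0, 0.0, 14.2],"turn":[0.0, 0.0, 0.0]},
```

arm_command --deltas '[{"dp":[8.5,36.5,-2],"turn":[0,0,-0.01]},{"dp":[8,36.5,0],"turn":[0,0,-0.01]},{"dp":[7.5,37,0],"turn":[0,0,-0.01]},{"dp":[7.5,37,0],"turn":[0,0,-0.01]},{"dp":[7,37,0],"turn":[0,0,-0.01]},{"dp":[6.5,37,0],"turn":[0,0,-0.01]},{"dp":[0,0,25],"turn":[0,0,0]},{"dp":[0,0,30],"turn":[0,0,0]},{"dp":[0,0,30],"turn":[0,0,0]}]'

```text
clock: 15.72
tcp_pos: [0.4461, -0.1525, 0.0475]
eef_rot: [0.998, -0.064, 0.0, -0.0]
wrist_force: [1.1, -0.2, -1.9]
grip_width: 0.0352
grip_force: 64.0
```

arm_command --deltas '[{"dp":[0,0,18],"turn":[0,0,0]},{"dp":[0,0,10],"turn":[0,0,0]},{"dp":[0,0,4],"turn":[0,0,0]},{"dp":[0,0,0],"turn":[0,0,0]}]'

```text
clock: 16.23
tcp_pos: [0.4466, -0.1523, 0.0164]
eef_rot: [0.998, -0.064, 0.0, -0.0]
wrist_force: [0.4, 0.7, -1.5]
grip_width: 0.0354
grip_force: 64.0
```

arm_command --deltas '[{"dp":[0,0,1.7],"turn":[0,0,0]},{"dp":[0,0,0],"turn":[0,0,0]}]'

```text
clock: 16.48
tcp_pos: [0.4465, -0.1523, 0.0148]
eef_rot: [0.998, -0.064, 0.0, -0.0]
wrist_force: [0.1, -0.1, -2.7]
grip_width: 0.0358
grip_force: 64.0
```

arm_command --deltas '[{"dp":[0,0,0],"turn":[0,0,0]},{"dp":[0,0,0],"turn":[0,0,0]},{"dp":[0,0,0],"turn":[0,0,0]},{"dp":[0,0,-5],"turn":[0,0,0]},{"dp":[0,0,-20],"turn":[0,0,0]},{"dp":[0,0,-40],"turn":[0,0,0]},{"dp":[0,0,-50],"turn":[0,0,0]},{"dp":[0,0,-50],"turn":[0,0,0]},{"dp":[0,0,-50],"turn":[0,0,0]}]' --fingers 0.4

```text
clock: 17.6
tcp_pos: [0.4459, -0.1524, 0.2316]
eef_rot: [0.998, -0.064, 0.0, -0.0]
wrist_force: [0.5, 0.2, -0.8]
grip_width: 0.0603
grip_force: 0.0
```

Run:
```python
from h import *
im,d=eyes.camera('top'); im2,_=eyes.camera('scene')
a=cv2.resize(im[200:360,200:520],(640,320)); b=cv2.resize(im2[180:340,200:520],(640,270)); cv2.imwrite('pics/w2.png',np.vstack([a,b])[:,:,::-1])
m=np.zeros_like(d,bool); m[195:285,205:275]=1
P=cloud('top',m,d); t=np.radians(-10.5); x=np.array([np.cos(t),np.sin(t)]); y=np.array([-x[1],x[0]]); q=P[:,:2]-[.6144,.2639]; a=q@x;b=q@y
k=(P[:,2]>.095)&(P[:,2]<.15); print('cart top z',np.percentile(P[k,2],[5,50,95]).round(4), 'x',np.percentile(a[k],[2,98]).round(4),'y',np.percentile(b[k],[2,98]).round(4))
print(telemetry.sense()['tcp_pos'])
plan([(.52,.05,.23,-10.5,5),(.6155,.2639,.19,-10.5,5),(.6155,.2639,.089,-10.5,5)])
```

```text
cart top z [0.1023 0.1245 0.127 ] x [-0.0281  0.0274] y [-0.0178  0.0172]
[ 0.44909542 -0.15276442  0.23550795]
{"dp":[8.9, -42.0, 1.2],"turn":[-0.0, -0.002, 0.011]},{"dp":[8.5, -42.1, 1.2],"turn":[-0.0, -0.002, 0.011]},{"dp":[8.0, -42.2, 1.2],"turn":[-0.0, -0.002, 0.011]},{"dp":[7.5, -42.3, 1.1],"turn":[-0.0, -0.002, 0.012]},{"dp":[7.0, -42.4, 1.2],"turn":[-0.001, -0.002, 0.011]},
{"dp":[11.0, -45.5, 8.0],"turn":[0.0, -0.0, 0.0]},{"dp":[11.0, -45.6, 8.0],"turn":[0.0, -0.0, 0.0]},{"dp":[11.0, -45.5, 8.0],"turn":[0.0, -0.0, 0.0]},{"dp":[11.0, -45.6, 8.0],"turn":[0.0, -0.0, 0.0]},{"dp":[11.0, -45.5, 7.9],"turn":[0.0, -0.0, 0.0]},
{"dp":[0.0, -0.0, 20.2],"turn":[0.0, -0.0, 0.0]},{"dp":[0.0, -0.0, 20.2],"turn":[0.0, -0.0, 0.0]},{"dp":[0.0, -0.0, 20.2],"turn":[0.0, -0.0, 0.0]},{"dp":[0.0, -0.0, 20.2],"turn":[0.0, -0.0, 0.0]},{"dp":[0.0, -0.1, 20.2],"turn":[0.0, -0.0, 0.0]},
```

View pics/w2.png

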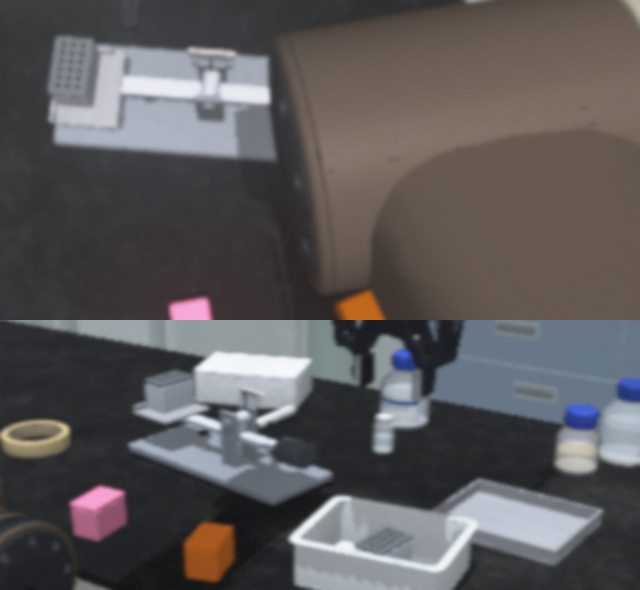

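The spent cartridge stands upright in the tub (lower panel (385,545)). The pan is still level with the other one on it (upper panel (75,70), top z 0.1245), so that one is confirmed fresh. Next I'll fetch it.

arm_command --deltas '[{"dp":[9,-42,1],"turn":[0,0,0.01]},{"dp":[8.5,-42,1],"turn":[0,0,0.01]},{"dp":[8,-42,1],"turn":[0,0,0.01]},{"dp":[7.5,-42.5,1],"turn":[0,0,0.01]},{"dp":[7,-42.5,1],"turn":[0,0,0.01]},{"dp":[11,-45.5,5],"turn":[0,0,0.01]},{"dp":[11,-45.5,5],"turn":[0,0,0]},{"dp":[11,-45.5,5],"turn":[0,0,0]},{"dp":[11,-45.5,5],"turn":[0,0,0]},{"dp":[11,-45.5,0],"turn":[0,0,0]}]'

```text
clock: 18.95
tcp_pos: [0.6131, 0.2651, 0.2036]
eef_rot: [0.996, -0.094, -0.001, 0.0]
wrist_force: [0.6, -0.4, 0.0]
grip_width: 0.06
grip_force: 0.0
```

arm_command --deltas '[{"dp":[0,0,0],"turn":[0,0,0]},{"dp":[0,0,0],"turn":[0,0,0]}]'

```text
clock: 19.2
tcp_pos: [0.6125, 0.2637, 0.2037]
eef_rot: [0.996, -0.094, -0.001, 0.0]
wrist_force: [-0.9, -0.1, 0.0]
grip_width: 0.06
grip_force: 0.0
```

```bash
python3 -c "
from h import *
plan([(.617,.2637,.15,-10.7,2),(.617,.2637,.0895,-10.7,4)])"
```

```text
{"dp":[2.2, -0.4, 26.8],"turn":[0.001, 0.001, -0.0]},{"dp":[2.2, -0.4, 26.9],"turn":[0.0, 0.0, -0.001]},
{"dp":[0.0, -0.0, 15.1],"turn":[0.0, 0.0, 0.0]},{"dp":[0.0, -0.0, 15.1],"turn":[0.0, 0.0, 0.0]},{"dp":[0.0, -0.0, 15.1],"turn":[0.0, 0.0, 0.0]},{"dp":[0.0, -0.0, 15.2],"turn":[0.0, 0.0, 0.0]},
```

arm_command --deltas '[{"dp":[2.2,-0.4,25],"turn":[0,0,0]},{"dp":[2.2,-0.4,30],"turn":[0,0,0]},{"dp":[0,0,25],"turn":[0,0,0]},{"dp":[0,0,18],"turn":[0,0,0]},{"dp":[0,0,10],"turn":[0,0,0]},{"dp":[0,0,6],"turn":[0,0,0]},{"dp":[0,0,0],"turn":[0,0,0]},{"dp":[0,0,0],"turn":[0,0,0]}]'

```text
clock: 20.2
tcp_pos: [0.6179, 0.2642, 0.0912]
eef_rot: [0.996, -0.094, 0.0, -0.0]
wrist_force: [0.7, 0.2, 1.0]
grip_width: 0.0592
grip_force: 0.0
```

arm_command --deltas '[{"dp":[0,0,0],"turn":[0,0,0]},{"dp":[0,0,0],"turn":[0,0,0]},{"dp":[0,0,0],"turn":[0,0,0]},{"dp":[0,0,0],"turn":[0,0,0]},{"dp":[0,0,0],"turn":[0,0,0]}]' --fingers -1

```text
clock: 20.82
tcp_pos: [0.6175, 0.2637, 0.0905]
eef_rot: [0.996, -0.094, 0.0, 0.0]
wrist_force: [1.1, -1.8, 0.7]
grip_width: 0.0354
grip_force: 61.8
```

arm_command --deltas '[{"dp":[0,0,-3],"turn":[0,0,0]},{"dp":[0,0,-10],"turn":[0,0,0]},{"dp":[0,0,-25],"turn":[0,0,0]},{"dp":[0,0,-35],"turn":[0,0,0]},{"dp":[0,0,-35],"turn":[0,0,0]},{"dp":[0,0,-25],"turn":[0,0,0]},{"dp":[0,0,0],"turn":[0,0,0]}]'

```text
clock: 21.7
tcp_pos: [0.6185, 0.2647, 0.2267]
eef_rot: [0.996, -0.094, 0.002, -0.002]
wrist_force: [-1.0, -0.2, -1.0]
grip_width: 0.0355
grip_force: 61.7
```

```bash
python3 -c "
from h import *
plan([(.632,-.22,.222,-10.7,10),(.632,-.22,.06,-10.7,6)])"
```

```text
{"dp":[10.4, 47.4, 0.3],"turn":[-0.0, -0.0, -0.0]},{"dp":[10.4, 47.4, 0.3],"turn":[-0.0, -0.0, -0.0]},{"dp":[10.3, 47.4, 0.3],"turn":[-0.0, -0.0, -0.0]},{"dp":[10.4, 47.4, 0.3],"turn":[-0.001, -0.001, -0.0]},{"dp":[10.3, 47.4, 0.4],"turn":[-0.0, -0.0, -0.0]},{"dp":[10.4, 47.4, 0.4],"turn":[-0.001, -0.001, -0.0]},{"dp":[10.3, 47.3, 0.4],"turn":[-0.0, -0.0, -0.0]},{"dp":[10.4, 47.4, 0.4],"turn":[-0.001, -0.001, -0.0]},{"dp":[10.3, 47.3, 0.5],"turn":[-0.0, -0.0, -0.0]},{"dp":[10.4, 47.3, 0.4],"turn":[-0.001, -0.001, -0.001]},
{"dp":[0.0, 0.0, 27.0],"turn":[0.0, 0.0, 0.0]},{"dp":[0.0, 0.0, 27.0],"turn":[0.0, 0.0, 0.0]},{"dp":[0.0, 0.0, 27.0],"turn":[0.0, 0.0, 0.0]},{"dp":[0.0, 0.0, 27.0],"turn":[0.0, 0.0, 0.0]},{"dp":[0.0, 0.0, 27.0],"turn":[0.0, 0.0, 0.0]},{"dp":[0.0, 0.0, 27.0],"turn":[0.0, 0.0, 0.0]},
```

arm_command --deltas '[{"dp":[10.5,47.5,0],"turn":[0,0,0]},{"dp":[10.5,47.5,0],"turn":[0,0,0]},{"dp":[10.5,47.5,0],"turn":[0,0,0]},{"dp":[10.5,47.5,0],"turn":[0,0,0]},{"dp":[10.5,47.5,0],"turn":[0,0,0]},{"dp":[10,47.5,0],"turn":[0,0,0]},{"dp":[10,47.5,0],"turn":[0,0,0]},{"dp":[10,47.5,0],"turn":[0,0,0]},{"dp":[10,47,0],"turn":[0,0,0]},{"dp":[10,47,0],"turn":[0,0,0]}]'

```text
clock: 22.95
tcp_pos: [0.6292, -0.2222, 0.2226]
eef_rot: [0.996, -0.094, -0.001, -0.0]
wrist_force: [0.5, -0.2, -0.8]
grip_width: 0.0352
grip_force: 61.9
```

arm_command --deltas '[{"dp":[0,0,30],"turn":[0,0,0]},{"dp":[0,0,45],"turn":[0,0,0]},{"dp":[0,0,45],"turn":[0,0,0]},{"dp":[0,0,40],"turn":[0,0,0]},{"dp":[0,0,20],"turn":[0,0,0]},{"dp":[0,0,10],"turn":[0,0,0]},{"dp":[0,0,5],"turn":[0,0,0]},{"dp":[0,0,0],"turn":[0,0,0]},{"dp":[0,0,0],"turn":[0,0,0]}]'

```text
clock: 24.08
tcp_pos: [0.6303, -0.221, 0.0294]
eef_rot: [0.996, -0.094, 0.001, 0.0]
wrist_force: [0.6, 0.3, -0.6]
grip_width: 0.0353
grip_force: 62.1
```

arm_command --deltas '[{"dp":[0,0,6],"turn":[0,0,0]},{"dp":[0,0,3.5],"turn":[0,0,0]},{"dp":[0,0,0],"turn":[0,0,0]}]'

```text
clock: 24.45
tcp_pos: [0.6299, -0.221, 0.0196]
eef_rot: [0.996, -0.094, 0.0, 0.0]
wrist_force: [-1.2, 0.4, 4.5]
grip_width: 0.0352
grip_force: 62.9
```

arm_command --deltas '[{"dp":[0,0,1],"turn":[0,0,0]},{"dp":[0,0,0],"turn":[0,0,0]}]'

```text
clock: 24.7
tcp_pos: [0.63, -0.221, 0.0195]
eef_rot: [0.996, -0.093, 0.0, 0.0]
wrist_force: [-4.2, 1.8, 12.0]
grip_width: 0.0355
grip_force: 63.7
```

Contact with the tray floor, so I'll ease up a little, release and rise.

arm_command --deltas '[{"dp":[0,0,-1.2],"turn":[0,0,0]},{"dp":[0,0,0],"turn":[0,0,0]}]'

```text
clock: 24.95
tcp_pos: [0.6299, -0.221, 0.0196]
eef_rot: [0.996, -0.094, 0.0, 0.0]
wrist_force: [-1.3, 1.4, 5.6]
grip_width: 0.0355
grip_force: 63.1
```

arm_command --deltas '[{"dp":[0,0,0],"turn":[0,0,0]},{"dp":[0,0,0],"turn":[0,0,0]},{"dp":[0,0,0],"turn":[0,0,0]},{"dp":[0,0,-5],"turn":[0,0,0]},{"dp":[0,0,-20],"turn":[0,0,0]},{"dp":[0,0,-40],"turn":[0,0,0]},{"dp":[0,0,-50],"turn":[0,0,0]},{"dp":[0,0,-50],"turn":[0,0,0]},{"dp":[0,0,-40],"turn":[0,0,0]},{"dp":[0,0,0],"turn":[0,0,0]}]' --fingers 0.4

```text
clock: 26.2
tcp_pos: [0.6315, -0.2214, 0.229]
eef_rot: [0.996, -0.094, 0.004, 0.0]
wrist_force: [-0.1, -0.0, -0.3]
grip_width: 0.0596
grip_force: 0.0
```

arm_command --deltas '[{"dp":[0,-40,0],"turn":[0,0,0]},{"dp":[0,-50,0],"turn":[0,0,0]},{"dp":[0,-50,0],"turn":[0,0,0]},{"dp":[0,-50,0],"turn":[0,0,0]},{"dp":[0,-50,0],"turn":[0,0,0]},{"dp":[0,-50,0],"turn":[0,0,0]},{"dp":[0,0,0],"turn":[0,0,0]}]'

```text
clock: 27.08
tcp_pos: [0.6838, 0.0674, 0.2229]
eef_rot: [0.996, -0.092, -0.001, 0.0]
wrist_force: [-0.8, -0.2, -0.6]
grip_width: 0.0598
grip_force: 0.0
```

Run:
```python
from h import *
im,d=eyes.camera('top'); im2,_=eyes.camera('scene')
a=cv2.resize(im[60:400,120:560],(440,340)); b=cv2.resize(im2[180:360,200:520],(440,248)); cv2.imwrite('pics/w3.png',np.vstack([a,b])[:,:,::-1])
for lo,hi,x0,x1,y0,y1 in ((.045,.06,.39,.49,-.21,-.1),(.045,.06,.57,.69,-.28,-.16)):
    P=cloud('top',np.ones_like(d,bool),d); k=(P[:,0]>x0)&(P[:,0]<x1)&(P[:,1]>y0)&(P[:,1]<y1)&(P[:,2]>lo)&(P[:,2]<hi); print(k.sum(),np.median(P[k,2]) if k.any() else '',cv2.minAreaRect(P[k,:2].astype(np.float32)) if k.any() else '')
```

```text
552 0.05207114890745912 ((0.42926090955734253, -0.15842896699905396), (0.09851182997226715, 0.05563418194651604), 22.91983985900879)
490 0.05351610079754676 ((0.6278945207595825, -0.21992821991443634), (0.03586513549089432, 0.056087322533130646), 80.92157745361328)
```

View pics/w3.png

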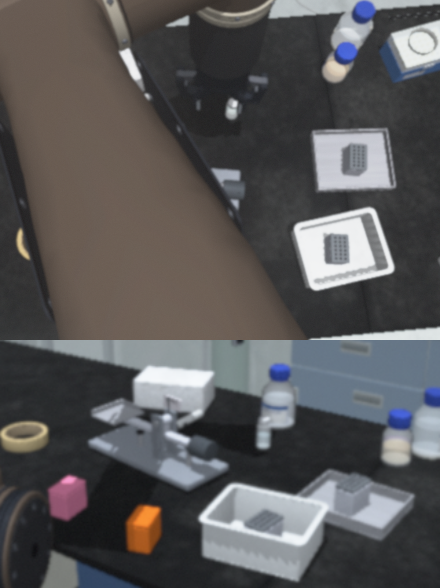

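Both cartridges stand upright. The fresh one is in the tray at (355,158) and the spent one in the tub at (337,248). The vial, tape roll and balance are undisturbed and the arm is clear. Handing in.

```bash
python3 -c "
from plant import job
print(job.finish_job())"
```

```text
the job is handed in; nothing more can be done
None
```

I weighed one cartridge snug against both stops: the pan stayed up, so it was fresh and now stands in the steel tray; the other, spent by elimination, stands in the white tub, and I handed the job in at about 27 s (no verdict was returned).

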